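Slide the spare drive sled into the packed row

TASK

Set the spare drive sled upright on the tray's apron, nose first, and slide it gently into the narrow gap between the second and third sleds, letting them give way without toppling, until it is fully home: down flat behind the step, level with its neighbours. Leave every sled standing upright in the tray, and leave the other things on the bench where they are.

Things in the scene. Friction and masses are not known exactly. Their poses are not given: they have to be found in the camera images.
- spare: The only drive sled outside the tray: plain grey slab on its long edge, nose roughly away from the robot, beside the tray (left or right). 120 mm long (x), 24 thick (y), 80 tall (z), 180 to 370 g. Origin: centre of underside. Nose at +x: its last 18 mm taper to a rounded vertical edge 8 mm thick. Tail at x = -60 mm: flat, black bezel.
- tray: Aluminium tray fixed to the bench, open to the robot and above. Origin: at bench level under the centre of its bay; +x away from the robot along the sleds, y across the row. Bay: x -62 to 62 mm, y -77 to 77 mm, floor 4 mm above the bench; side walls 60 mm high, 4 mm thick; 16 mm high rigid back stop at x = 62 mm. Seated sleds' tops are 84 mm above the bench.
- tray_step (a point): Middle of the tray's step, at tray x = -62 mm, y = 0, 12 mm above the bench: the edge between the flat apron (which runs from here 85 mm towards the robot, 162 mm wide) and the bay floor 8 mm lower. A sled pushed over it tips nose-down by up to 8 degrees, and its tail drops into the bay once all of it has passed.
- sled1: A drive sled identical to the spare, first in the row (lowest y in the tray), next to the side wall. Loose in the bay, nose to +x, tail near tray x = -60 mm; slides or tips when pushed. Origin: centre of underside.
- sled2: A drive sled identical to the spare, second in the row: the left-out place is between this one and sled3. Loose in the bay, nose to +x, tail near tray x = -60 mm; slides or tips when pushed. Origin: centre of underside. The gap to sled3 is 15 to 23 mm, less than a sled. Other gaps, mostly on the +y side, sum to 10 to 19 mm.
- sled3: A drive sled identical to the spare, third in the row, on the other side (+y) of the left-out place. Loose in the bay, nose to +x, tail near tray x = -60 mm; slides or tips when pushed. Origin: centre of underside.
- sled4: A drive sled identical to the spare, fourth in the row. Loose in the bay, nose to +x, tail near tray x = -60 mm; slides or tips when pushed. Origin: centre of underside.
- sled5: A drive sled identical to the spare, fifth in the row (highest y), next to the other side wall. Loose in the bay, nose to +x, tail near tray x = -60 mm; slides or tips when pushed. Origin: centre of underside.
- carton: Small cardboard carton with a tape band, 85 x 70 x 60 mm, a bystander on the other side of the tray from the spare. Origin: centre of its underside.
- fan: Bystander: black 120 x 120 x 25 mm case fan lying flat behind the tray. Origin: centre of its underside.
- screwdriver: Bystander: screwdriver lying on the bench. Origin: on its underside.
- jar: Bystander: closed screw jar, 48 mm wide, 60 mm tall. Origin: centre of its underside.
- mouse: Bystander: black computer mouse, 105 x 60 x 33 mm. Origin: centre of its underside.
- psu_brick: Bystander: black power brick, 120 x 55 x 35 mm. Origin: centre of its underside.
There are look-alikes about, which are no part of the job. What is shaped like the sled2 but yellow is not meant.

How it is judged:
On the way:
1. the spare stands upright on the tray's apron, at the mouth of the gap between the second and third sleds (x of spare in the frame of tray between -0.14 and -0.05 m and z of spare in the frame of tray between 0.006 and 0.018 m and angle between spare's own z axis and vertical below 0.12 rad and y of spare in the frame of sled2 above 0.002 m and y of spare in the frame of sled3 below -0.002 m), for 0.2 s.
At the end, for the whole second after the job is handed in: Spare between second and third sleds, within 3.5 mm of the bay floor, 6 mm of the bay's centre lengthwise, 0.05 rad of upright, 0.12 rad of the tray's x; the five others within 4 mm of the bay floor and 0.07 rad of upright; all at rest (under 20 mm/s) (x of spare in the frame of tray between -0.006 and 0.006 m and z of spare in the frame of tray below 0.0075 m and angle between spare's own z axis and vertical below 0.05 rad and angle between the x axis of spare and the x axis of tray, either way round below 0.12 rad and y of spare in the frame of sled2 above 0.018 m and y of spare in the frame of sled3 below -0.018 m and linear speed of each of spare, sled1, sled2, sled3, sled4, sled5 below 0.02 m/s and angle between each of sled1, sled2, sled3, sled4, sled5's own z axis and vertical below 0.07 rad and z of each of sled1, sled2, sled3, sled4, sled5 in the frame of tray below 0.008 m); the robot touches nothing.
It fails at once if a sled of the row is toppled (leans more than 20 degrees) or lifted out (angle between any of sled1, sled2, sled3, sled4, sled5's own z axis and vertical above 0.35 rad or z of any of sled1, sled2, sled3, sled4, sled5 in the frame of tray above 0.03 m).
It fails at once if the spare is rammed into a sled of the row (over 40 N) or into the tray (over 60 N) (contact force between spare and sled1 above 40 N or contact force between spare and sled2 above 40 N or contact force between spare and sled3 above 40 N or contact force between spare and sled4 above 40 N or contact force between spare and sled5 above 40 N or contact force between spare and tray above 60 N).
It fails at once if a bystander is moved more than 30 mm (distance of any of carton, fan, screwdriver, jar, mouse, psu_brick from where it was at the start of the episode above 0.03 m).
It also fails if it takes over 64 s, if anything falls off the work surface, if the arm or the gripper's body presses on something with over 40 N, if the wrist force passes 120 N, or if a joint passes its speed limit or range.

ROBOT

A 6-joint arm with a two-finger parallel gripper is mounted at the origin on the work surface. World frame = base frame: x ahead of the robot, y to its left, z up, the work surface at z = 0. Lengths are in m, angles in rad, forces in N, time in s.
With the tool pointing down it reaches from about 0.275 to 0.975 m from the base axis. Payload 8.4 kg.
Tool frame: the origin (TCP) lies on the centre line of the jaws, within the pads' length; the fingertips stand 17 mm ahead of it and the grasp point (between the pads) lies 2 mm behind it; z points along the fingers, y is the line along which they close (so a half turn about z gives the same grasp; the last joint's range is limited). The gripper opens to 92 mm and grips with 3 to 60 N. Pads are 20 mm wide; open, the fingers measure 128 mm over their backs; the gripper's body (75 mm by 189 mm) begins 69 mm behind the grasp point.
Start: joints at [1.109, 0.353, 1.633, -0, 1.155, -0.002], TCP at [0.277, 0.56, 0.232] pointing down, gripper open.
Joint ranges: [-2.63, 2.63], [-0.92, 2.1], [0.06, 2.66], [-1.3, 4.44], [0, 2.69], [-3.02, 3.02]. Speed limits (rad/s): [2.22, 2.22, 2.79, 3.14, 3.14, 3.14].

INTERFACE

Orientations are given as a unit quaternion [x, y, z, w].
In Python, from cell import bot gives the robot as it stands.
- The arm moves only by the shell command python3 -m pendant 'ROWS' [FORCE]. ROWS is text: rows parted by semicolons, each of 7 numbers parted by spaces: the shift along the tool's x, y, z in units of 0.3 m (1.0 is 0.3 m), then the turn, a rotation vector about the tool's x, y, z in units of pi/2 rad (1.0 is pi/2 rad), then the opening, from 0 (shut) to 1 (fully open). In form: x y z wx wy wz hand; .... A call has exactly 10 rows; each row shifts and turns the commanded pose from where the row before left it, along the tool's axes as they then stand; what a row does not reach is not made up. A row lasts 1/8 s, in which the tool goes at most 62.5 mm and 10.7 degrees, less where a joint would pass 70% of its speed; a pose out of reach is approached as far as the arm can. A call with a number of a shift or a turn outside -1 to 1 is refused whole. A call with a gripper value outside its range is refused whole. The fingers move at their own pace and stop on an object; FORCE is the grip in N (left out, the last holds). Time passes only in rows, so rows that do not move let the fingers close, or fill a call up. It gives the time, the measured TCP pose, the force, the opening and the grip force at its end, in the units of the state.
- bot.state(): the state, without advancing time (a new reading comes with each control period).
- bot.snapshot(name): name is "scene" or "top" or "wrist"; returns the picture (480x640x3 uint8, blue, green, red); there is no depth.
- bot.get_calibration(name): a dict with "intrinsics" (3x3 intrinsics, pixels), "pose" (4x4, takes a point from camera to world coordinates). Camera axes: x right, y down, z forward; pixel columns grow to the right and rows downward; lengths in m; the calibration is good to about 2 mm. A picture is of the moment at which its call begins: read the wrist's pose just before it. get_calibration takes no time and is no camera call; for the wrist camera it gives the pose at the moment of the call.
- bot.hand_in(): hands the job in; it is judged then, once.
The state is a dict: "time": time; "joint_positions": joint angles; "qd": joint speeds; "joint_efforts": joint torques, N m; "tool_pos": TCP position; "tool_rot": TCP orientation; "wrist_force": force on the tool from outside, world axes, zero at the start; "torque": the same for the moment, N m; "finger_gap": finger opening in m; "finger_force": force on a finger pad.
Only numpy, scipy, OpenCV 4.12 (cv2) and the standard library are available. Lean on these libraries where they do the work, as an engineer would, in place of code of your own. Each camera call takes 0.05 s, during which the arm holds its last target. There are 200 camera calls.

## Working session

There is one attempt and no reset: what is moved stays moved. The work goes in short steps, Python scripts to look and compute and a shell command to move; the robot and the scene stay as the last step left them, time stands still between calls to the robot, and variables do not carry over. Pictures are saved under pics/ and viewed, at most 10 in all, crops included, and the job is handed in when it is done.

```bash
mkdir -p pics; ls; python3 - <<'E'
from cell import bot
import cv2,numpy as np
print(bot.state())
for n in("top","scene"):
    cv2.imwrite(f"pics/{n}0.png",bot.snapshot(n)); c=bot.get_calibration(n); print(n,np.round(c["intrinsics"],1).tolist(),np.round(c["pose"],4).tolist())
E
```

```text
pics
{'time': 0.0, 'joint_positions': array([ 1.10860787e+00,  3.53626969e-01,  1.63415429e+00, -3.74805000e-05,
        1.15518503e+00, -2.38482003e-03]), 'qd': array([-0.00050834, -0.00125472,  0.00042223,  0.0005015 ,  0.00084681,
       -0.00060389]), 'joint_efforts': array([ 1.53407480e-03, -5.93841827e+01, -3.34212935e+01,  6.96191099e-02,
        2.34976213e-02, -1.38810115e-04]), 'tool_pos': array([0.27714497, 0.55965544, 0.23086828]), 'tool_rot': array([ 2.27874491e-01,  9.73690271e-01, -6.72313891e-04, -1.41427607e-04]), 'wrist_force': array([-0.0392066 ,  0.22689271, -0.71979594]), 'torque': array([-0.08286995, -0.00450036,  0.01599894]), 'finger_force': 0.0, 'finger_gap': 0.0920597178066488}
top [[533.0, 0.0, 319.6], [0.0, 533.0, 242.7], [0.0, 0.0, 1.0]] [[0.0277, -0.9922, 0.1213, 0.4148], [-0.9994, -0.0303, -0.0192, -0.0052], [0.0228, -0.1207, -0.9924, 1.2136], [0.0, 0.0, 0.0, 1.0]]
scene [[556.5, 0.0, 318.0], [0.0, 556.5, 237.8], [0.0, 0.0, 1.0]] [[0.7311, 0.4899, -0.4748, 1.2204], [0.6822, -0.5289, 0.5048, -0.7144], [-0.0038, -0.693, -0.7209, 1.0477], [0.0, 0.0, 0.0, 1.0]]
```

View pics/top0.png

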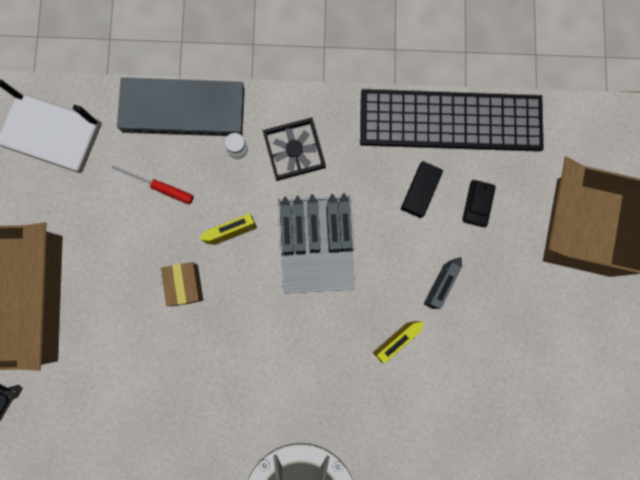

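View pics/scene0.png

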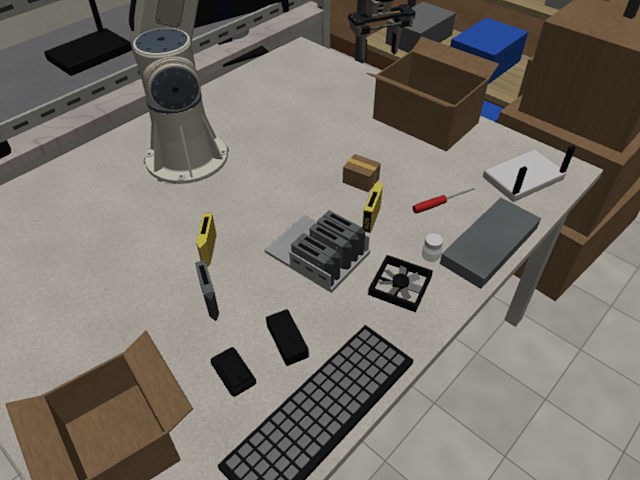

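Top view, px: candidates for the spare are the grey slab at (444,283), the yellow slabs at (400,341) and (228,229), which are look-alikes, and the dark items at (422,189) and (479,203), which are the brick and mouse. I pick the grey slab at (444,283), nose up-right. Row from the right: sled1 345, sled2 333, (gap), sled3 315, sled4 299, sled5 286.

```bash
cat > h.py <<'E'
from cell import bot
import cv2,numpy as np
from scipy.spatial.transform import Rotation as R
def proj(c,px,z):
    K,T=np.array(c["intrinsics"]),np.array(c["pose"])
    px=np.atleast_2d(px).astype(float)
    d=np.c_[px,np.ones(len(px))]@np.linalg.inv(K).T@T[:3,:3].T
    return T[:3,3]+d*((z-T[2,3])/d[:,2])[:,None]
def st():
    s=bot.state(); r=R.from_quat(s["tool_rot"]).as_matrix()
    print("t %.2f"%s["time"],"tcp",np.round(s["tool_pos"],4),"yang %.2f"%np.degrees(np.arctan2(r[1,1],r[0,1])),"z",np.round(r[:,2],3),"F",np.round(s["wrist_force"],1),"gap %.4f"%s["finger_gap"],"ff %.1f"%s["finger_force"],"q",np.round(s["joint_positions"],2))
    return s,r
E
python3 - <<'E'
from h import *
im=cv2.imread("pics/top0.png");c=bot.get_calibration("top")
a=cv2.resize(im[180:310,270:480],None,fx=3.8,fy=3.8,interpolation=cv2.INTER_CUBIC);cv2.imwrite("pics/crop1.png",a)
print(a.shape, proj(c,[[444,283],[461,258],[433,307],[283,293],[354,291],[281,258],[354,254]],.012).round(3), proj(c,[[461,258],[440,306],[428,302]],.08).round(3))
E
```

```text
(494, 798, 3) [[ 0.478 -0.313  0.012]
 [ 0.536 -0.351  0.012]
 [ 0.424 -0.288  0.012]
 [ 0.446  0.05   0.012]
 [ 0.455 -0.109  0.012]
 [ 0.524  0.058  0.012]
 [ 0.538 -0.107  0.012]] [[ 0.53  -0.332  0.08 ]
 [ 0.426 -0.287  0.08 ]
 [ 0.434 -0.261  0.08 ]]
```

View pics/crop1.png

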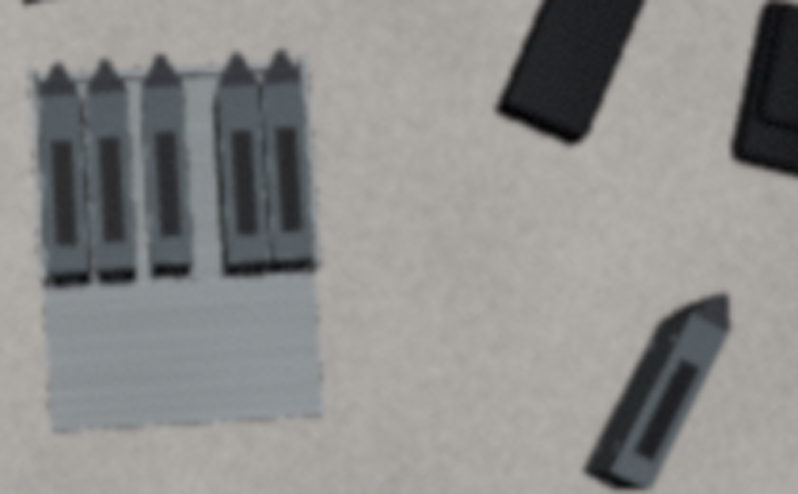

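The close crop confirms the plain grey sled, nose at crop (727,295), tail at about (627,485). The gap between sleds 2 and 3 is at crop x≈203. Flying over it now.

```bash
R='-0.0865 -0.1135 0 0 0 0 1'; true
python3 -m pendant '-.0865 -.1135 0 0 0 0 1;-.0865 -.1135 0 0 0 0 1;-.0865 -.1135 0 0 0 0 1;-.0865 -.1135 0 0 0 0 1;-.0865 -.1135 0 0 0 0 1;-.0865 -.1135 0 0 0 0 1;-.0865 -.1135 0 0 0 0 1;-.0865 -.1135 0 0 0 0 1;-.0865 -.1135 0 0 0 0 1;-.0865 -.1135 0 0 0 0 1'
python3 -m pendant '-.0865 -.1135 0 0 0 0 1;-.0865 -.1135 0 0 0 0 1;-.0865 -.1135 0 0 0 0 1;-.0865 -.1135 0 0 0 0 1;-.0865 -.1135 0 0 0 0 1;-.0865 -.1135 0 0 0 0 1;-.0865 -.1135 0 0 0 0 1;-.0865 -.1135 0 0 0 0 1;-.0865 -.1135 0 0 0 0 1;-.0865 -.1135 0 0 0 0 1'
python3 - <<'E'
from h import *
st();c=bot.get_calibration("wrist");print(np.round(c["pose"],4),np.round(c["intrinsics"],1))
cv2.imwrite("pics/w1.png",bot.snapshot("wrist"))
E
```

```text
time: 1.35
tool_pos: [0.3587, 0.1384, 0.2315]
tool_rot: [0.228, 0.974, -0.0, 0.0]
wrist_force: [0.8, 0.3, 0.2]
finger_gap: 0.0918
finger_force: 0.0
time: 2.6
tool_pos: [0.4401, -0.2819, 0.2313]
tool_rot: [0.228, 0.974, 0.0, -0.0]
wrist_force: [-0.3, -0.1, 0.7]
finger_gap: 0.0919
finger_force: 0.0
t 2.60 tcp [ 0.4401 -0.2819  0.2313] yang 63.64 z [-0.  0. -1.] F [-0.3 -0.1  0.7] gap 0.0919 ff 0.0 q [-0.57  0.19  1.85  0.    1.1  -1.68]
[[ 4.450e-01  8.652e-01  2.310e-01  3.754e-01]
 [ 8.955e-01 -4.298e-01 -1.153e-01 -2.494e-01]
 [-5.000e-04  2.582e-01 -9.661e-01  3.857e-01]
 [ 0.000e+00  0.000e+00  0.000e+00  1.000e+00]] [[332.    0.  324.5]
 [  0.  332.  239.4]
 [  0.    0.    1. ]]
```

View pics/w1.png

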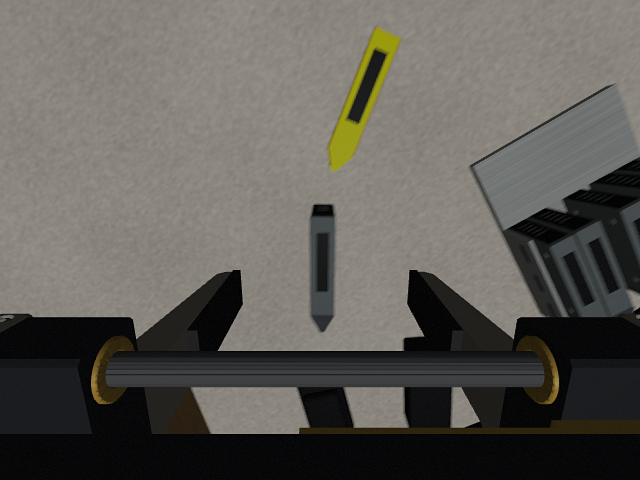

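Wrist view: spare between the open fingers, tail at (322,210), nose at (322,330). The yellow look-alike is at (365,100).

```bash
python3 - <<'E'
from h import *
im=cv2.imread("pics/w1.png").astype(int);c=bot.get_calibration("wrist");s,r=st()
g=im.sum(2)/3
L=[];Rr=[]
for v in range(222,306,3):
    row=g[v,295:350]; m=np.where(row<(np.median(g[v,285:300])-30))[0]
    L.append([295+m[0]-.5,v]);Rr.append([295+m[-1]+.5,v])
l=proj(c,L,.08);q=proj(c,Rr,.08);mid=(l+q)/2
print("width",np.linalg.norm(l-q,axis=1).round(4)[::4])
d=np.polyfit(mid[:,0],mid[:,1],1);print("angle",np.degrees(np.arctan(d[0])))
col=g[195:345,322];print(col.astype(int).tolist())
E
```

```text
t 2.65 tcp [ 0.4415 -0.2861  0.2316] yang 63.63 z [ 0.001 -0.003 -1.   ] F [-0.3 -3.   1.3] gap 0.0922 ff 0.0 q [-0.58  0.2   1.85 -0.    1.1  -1.69]
width [0.0235 0.0237 0.024  0.0242 0.0225 0.0237 0.024 ]
angle -27.000856613313992
[131, 133, 134, 134, 133, 134, 134, 136, 121, 77, 11, 20, 20, 24, 16, 24, 11, 4, 4, 7, 14, 41, 61, 71, 73, 73, 74, 73, 74, 74, 75, 74, 75, 74, 74, 74, 70, 58, 46, 28, 27, 27, 25, 28, 28, 28, 27, 27, 28, 29, 26, 26, 25, 26, 28, 27, 27, 26, 27, 28, 26, 25, 23, 26, 26, 26, 25, 26, 24, 25, 25, 24, 25, 24, 22, 24, 24, 23, 24, 26, 23, 24, 24, 24, 22, 24, 25, 22, 23, 23, 23, 22, 24, 23, 20, 23, 48, 63, 75, 73, 74, 73, 72, 73, 73, 74, 73, 74, 73, 74, 71, 71, 72, 72, 72, 72, 71, 71, 70, 66, 54, 45, 44, 45, 44, 46, 47, 46, 46, 46, 46, 46, 47, 45, 44, 43, 70, 102, 134, 129, 128, 130, 131, 132, 134, 133, 133, 132, 132, 134]
```

```bash
cat > m1.py <<'E'
from h import *
bot.snapshot("wrist");bot.snapshot("wrist");bot.snapshot("wrist")
s,r=st();c=bot.get_calibration("wrist");im=bot.snapshot("wrist");g=im.astype(int).sum(2)/3
st()
L=[];Rr=[]
for v in range(225,300,3):
    row=g[v,290:355]; m=np.where(row<100)[0]
    L.append([290+m[0]-.5,v]);Rr.append([290+m[-1]+.5,v])
l=proj(c,L,.08);q=proj(c,Rr,.08);mid=(l+q)/2
d=np.polyfit(mid[:,0],mid[:,1],1);a=np.arctan(d[0]);print("angle",np.degrees(a))
n=np.where(g[280:350,int(np.mean(np.r_[L,Rr][:,0]))]<100)[0][-1]+280.5
nose=proj(c,[[np.mean(np.r_[L,Rr][:,0]),n]],.08)[0]
u=np.array([np.cos(a),np.sin(a)]);p=mid.mean(0)[:2];cen=p+u*((nose[:2]-p)@u-.06)
gr=cen-u*.047
print("n",n,"nose",nose,"centre",cen,"grasp",gr)
dd=r.T@np.r_[gr-s["tool_pos"][:2],0];print("tool shift units",dd/.3,"yaw turn units",(np.degrees(np.arctan2(r[1,1],r[0,1]))-90-np.degrees(a))/90)
E
python3 m1.py
```

```text
t 2.80 tcp [ 0.4397 -0.2805  0.231 ] yang 63.57 z [-0.001  0.001 -1.   ] F [-1.1  0.1  0.2] gap 0.0918 ff 0.0 q [-0.57  0.19  1.85  0.    1.1  -1.68]
t 2.85 tcp [ 0.4396 -0.2798  0.2311] yang 63.62 z [-0.001  0.001 -1.   ] F [-0.5 -0.1 -0.2] gap 0.0921 ff 0.0 q [-0.57  0.19  1.85  0.    1.1  -1.68]
angle -26.98857669503997
n 332.5 nose [ 0.53548344 -0.33063233  0.08      ] centre [ 0.48177478 -0.30388038] grasp [ 0.43989322 -0.28255118]
tool shift units [-3.51699308e-03 -5.96462448e-03 -7.54633496e-06] yaw turn units 0.0061515756309070075
```

```bash
python3 -m pendant '-.003 -.006 .073 0 0 .006 1;0 0 .073 0 0 0 1;0 0 .073 0 0 0 1;0 0 .073 0 0 0 1;0 0 .073 0 0 0 1;0 0 .073 0 0 0 1;0 0 .073 0 0 0 1;0 0 .073 0 0 0 1;0 0 0 0 0 0 1;0 0 0 0 0 0 1'
python3 -m pendant '0 0 0 0 0 0 .4;0 0 0 0 0 0 .2;0 0 0 0 0 0 .2;0 0 0 0 0 0 .2;0 0 0 0 0 0 .2;0 0 0 0 0 0 .2;0 0 0 0 0 0 .2;0 0 0 0 0 0 .2;0 0 0 0 0 0 .2;0 0 0 0 0 0 .2' 45
python3 -c "
from h import *
st();c=bot.get_calibration('wrist');print(np.round(c['pose'][:3,3],3));cv2.imwrite('pics/w2.png',bot.snapshot('wrist'))"
```

```text
time: 4.1
tool_pos: [0.4406, -0.282, 0.0572]
tool_rot: [0.232, 0.973, -0.0, 0.0]
wrist_force: [-0.5, -0.3, 0.7]
finger_gap: 0.092
finger_force: 0.0
time: 5.35
tool_pos: [0.4403, -0.2825, 0.0564]
tool_rot: [0.232, 0.973, -0.0, 0.0]
wrist_force: [0.7, -0.2, -1.4]
finger_gap: 0.0238
finger_force: 45.0
t 5.35 tcp [ 0.4403 -0.2825  0.0564] yang 63.12 z [ 0. -0. -1.] F [ 0.7 -0.2 -1.4] gap 0.0238 ff 45.0 q [-0.57  0.44  1.98 -0.    0.72 -1.67]
[ 0.376 -0.249  0.211]
```

```bash
python3 -m pendant '0 0 -.07 0 0 0 .2;0 0 -.07 0 0 0 .2;0 0 -.07 0 0 0 .2;0 0 -.07 0 0 0 .2;0 0 -.07 0 0 0 .2;0 0 -.07 0 0 0 .2;0 0 0 0 0 -.083 .2;0 0 0 0 0 -.083 .2;0 0 0 0 0 -.083 .2;0 0 0 0 0 -.083 .2'
python3 -m pendant '.015 .098 0 0 0 0 .2;.015 .098 0 0 0 0 .2;.015 .098 0 0 0 0 .2;.015 .098 0 0 0 0 .2;.015 .098 0 0 0 0 .2;.015 .098 0 0 0 0 .2;.015 .098 0 0 0 0 .2;.015 .098 0 0 0 0 .2;0 0 0 0 0 0 .2;0 0 0 0 0 0 .2'
python3 -c "
from h import *
st();c=bot.get_calibration('wrist');im=bot.snapshot('wrist');cv2.imwrite('pics/w3.png',im);np.save('w3.npy',c['pose']);print(np.round(c['pose'],3))"
```

```text
time: 6.65
tool_pos: [0.4399, -0.2823, 0.1821]
tool_rot: [-0.028, 1.0, 0.0, -0.0]
wrist_force: [-0.4, 0.5, -2.6]
finger_gap: 0.0236
finger_force: 45.0
time: 7.9
tool_pos: [0.3922, -0.0498, 0.1824]
tool_rot: [-0.026, 1.0, -0.0, 0.0]
wrist_force: [-0.8, -0.3, -2.6]
finger_gap: 0.0238
finger_force: 45.0
t 7.90 tcp [ 0.3922 -0.0498  0.1824] yang 93.04 z [ 0. -0. -1.] F [-0.8 -0.3 -2.6] gap 0.0238 ff 45.0 q [-0.13  0.05  2.15 -0.    0.95 -1.75]
[[-0.052  0.965  0.258  0.32 ]
 [ 0.999  0.05   0.012 -0.053]
 [-0.001  0.258 -0.966  0.337]
 [ 0.     0.     0.     1.   ]]
```

View pics/w3.png

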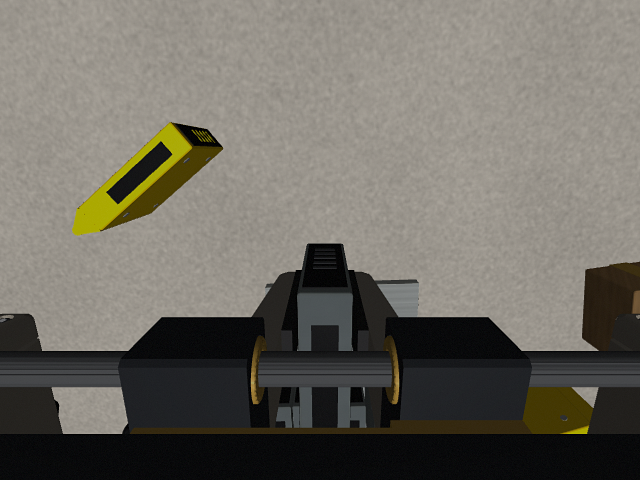

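The wrist view shows the spare held squarely (tail at (325,270)), but the hand hides the tray. I'll use the top camera for the gap.

```bash
python3 - <<'E'
from h import *
im=cv2.imread("pics/top0.png");c=bot.get_calibration("top");g=cv2.cvtColor(im,6).astype(float)
for v in (206,210,214,218,222,232,240,244,246): print(v,g[v,276:358].astype(int).tolist())
print("col 324",g[195:300,324].astype(int).tolist())
im2=bot.snapshot("top");st()
a=cv2.resize(im2[170:330,230:410],None,fx=3.75,fy=3.75,interpolation=cv2.INTER_CUBIC);cv2.imwrite("pics/t2.png",a)
E
```

```text
206 [167, 160, 149, 129, 111, 94, 88, 87, 90, 88, 90, 89, 90, 91, 91, 97, 100, 95, 90, 90, 92, 89, 91, 91, 90, 91, 95, 110, 134, 141, 133, 105, 91, 91, 90, 90, 89, 90, 89, 91, 92, 94, 105, 131, 140, 141, 140, 143, 141, 130, 94, 81, 88, 89, 91, 90, 90, 90, 90, 91, 91, 84, 73, 90, 93, 93, 91, 91, 89, 91, 91, 92, 92, 106, 135, 153, 164, 167, 166, 164, 162, 166]
210 [171, 167, 162, 146, 111, 92, 90, 91, 91, 90, 91, 91, 91, 90, 85, 75, 93, 94, 91, 91, 89, 93, 92, 92, 92, 93, 96, 111, 133, 140, 134, 110, 95, 91, 90, 91, 90, 92, 92, 90, 92, 94, 111, 130, 140, 139, 141, 141, 139, 128, 85, 72, 84, 90, 91, 90, 91, 91, 92, 92, 92, 90, 89, 87, 90, 90, 91, 92, 92, 90, 91, 92, 90, 96, 117, 146, 164, 168, 166, 167, 169, 170]
214 [171, 169, 163, 144, 109, 91, 90, 90, 91, 91, 91, 91, 91, 90, 89, 86, 96, 98, 92, 91, 92, 91, 90, 90, 89, 90, 93, 106, 128, 141, 135, 103, 91, 90, 85, 79, 74, 74, 70, 76, 84, 95, 112, 135, 141, 143, 143, 143, 142, 132, 90, 63, 82, 89, 83, 72, 68, 63, 65, 69, 83, 90, 93, 80, 85, 87, 70, 56, 52, 49, 49, 62, 83, 98, 119, 138, 146, 156, 161, 164, 167, 169]
218 [173, 169, 158, 1
[... 2108 characters left out ...]
138, 151, 162, 165, 165]
col 324 [166, 158, 151, 141, 116, 125, 137, 140, 141, 142, 141, 141, 139, 138, 138, 139, 140, 143, 144, 142, 141, 139, 140, 138, 140, 141, 141, 142, 139, 140, 138, 138, 139, 140, 140, 140, 139, 139, 139, 142, 141, 140, 142, 140, 140, 139, 141, 142, 141, 143, 145, 145, 143, 143, 143, 140, 139, 142, 143, 145, 145, 144, 144, 144, 146, 143, 140, 140, 142, 141, 143, 143, 146, 144, 143, 144, 145, 144, 142, 142, 141, 144, 143, 143, 142, 145, 145, 142, 141, 143, 143, 143, 143, 144, 147, 144, 146, 158, 165, 162, 163, 165, 165, 167, 165]
t 8.00 tcp [ 0.3922 -0.0501  0.1824] yang 92.97 z [ 0. -0. -1.] F [ 0.1  1.1 -2.2] gap 0.0241 ff 45.0 q [-0.13  0.05  2.15 -0.    0.95 -1.75]
```

View pics/t2.png

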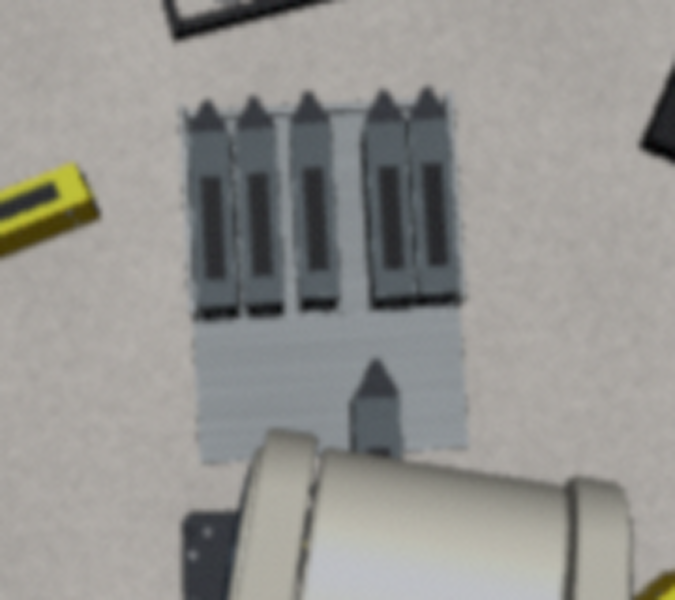

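```bash
python3 - <<'E'
from h import *
c=bot.get_calibration("top")
P=lambda px,z:proj(c,px,z)[0,:2]
s3=[P([318.3,210],.084),P([320.1,244],.084)]
s2t=[P([327.8,210],.084),P([329.8,244],.084)]
s2b=[P([325.4,210],.004),P([327.6,244],.004)]
for n,q in(("s3",s3),("s2t",s2t),("s2b",s2b)):
    d=q[0]-q[1];print(n,np.round(q,4).tolist(),"ang",np.degrees(np.arctan2(d[1],d[0])).round(2))
# tray outline angle/edges at row 244, 222 etc
im=bot.snapshot("top");g=cv2.cvtColor(im,6).astype(float);s,r=st()
for v in range(262,292,3): print(v,g[v,312:350].astype(int).tolist())
# apron edges: right edge col vs rows
for v in (256,262,268,274,280,286): print(v,[g[v,277:290].astype(int).tolist(),g[v,346:358].astype(int).tolist()])
print("tail rows sled3/2",g[244:262,315].astype(int).tolist(),g[240:260,334].astype(int).tolist())
print("front edge", [ (u,int(np.argmax(np.diff(g[283:300,u]))+283)) for u in (288,294,300,346,350)])
E
```

```text
s3 [[0.6237, -0.0223], [0.5501, -0.0282]] ang 4.59
s2t [[0.6243, -0.0428], [0.5508, -0.049]] ang 4.8
s2b [[0.639, -0.0399], [0.5602, -0.047]] ang 5.17
t 8.05 tcp [ 0.3922 -0.0501  0.1824] yang 92.95 z [ 0. -0. -1.] F [ 0.2 -0.  -1.8] gap 0.0236 ff 45.0 q [-0.13  0.05  2.15 -0.    0.95 -1.75]
262 [140, 139, 140, 139, 141, 139, 139, 141, 140, 141, 141, 142, 141, 142, 142, 142, 142, 142, 141, 143, 143, 142, 143, 144, 142, 144, 145, 143, 143, 144, 144, 144, 144, 144, 144, 145, 145, 144]
265 [142, 141, 141, 142, 141, 141, 141, 142, 144, 142, 141, 143, 142, 143, 144, 142, 136, 120, 114, 123, 137, 143, 144, 145, 144, 145, 144, 145, 146, 145, 144, 145, 145, 144, 144, 144, 144, 145]
268 [144, 145, 144, 144, 144, 145, 146, 145, 145, 145, 144, 143, 144, 144, 140, 124, 88, 64, 58, 66, 91, 127, 142, 144, 145, 145, 146, 145, 145, 144, 144, 145, 144, 144, 146, 145, 145, 144]
271 [141, 141, 142, 142, 143, 143, 144, 142, 143, 143, 144, 145, 144, 135, 107, 75, 60, 61, 59, 59, 60, 67, 92, 128, 143, 146, 146, 146, 145, 145, 145, 144, 146, 145, 144, 143, 145, 145]
274 [142, 142, 141, 140, 141, 142, 142, 
[... 1418 characters left out ...]
5, 145, 146, 153, 161, 165, 162, 163]]
274 [[166, 166, 163, 163, 163, 157, 149, 148, 147, 147, 146, 145, 145], [147, 148, 147, 147, 147, 148, 146, 150, 157, 164, 162, 161]]
280 [[169, 167, 166, 164, 161, 152, 143, 142, 141, 140, 140, 140, 140], [146, 144, 144, 144, 144, 144, 144, 142, 147, 158, 166, 164]]
286 [[164, 167, 168, 166, 160, 141, 140, 143, 143, 143, 143, 142, 144], [147, 146, 146, 148, 147, 147, 146, 149, 156, 163, 166, 165]]
tail rows sled3/2 [91, 93, 92, 96, 90, 64, 34, 32, 63, 116, 139, 143, 145, 145, 143, 146, 144, 141] [45, 60, 82, 91, 93, 92, 94, 89, 76, 48, 30, 38, 77, 124, 143, 146, 145, 145, 145, 143]
front edge [(288, 293), (294, 292), (300, 289), (346, 289), (350, 289)]
```

```bash
python3 - <<'E'
from h import *
c=bot.get_calibration("top")
P=lambda px,z:proj(c,px,z)[0,:2].round(4)
print("nose top", P([330.3,264.6],.2064),"expect",.3922+.1069,-.0499+.0056)
print("body mid rows 277,286", P([(322.8+336.2)/2,278],.2064),P([(322.9+337.2)/2,286],.2064))
print("tail s3 top/bot",P([315,248.8],.084),P([315,252.6],.012),"s2",P([334,248.8],.084),P([334,252.4],.012))
F=[P([284,293.2],.012),P([353.5,290],.012)];print("front",F)
im=cv2.imread("pics/top0.png");g=cv2.cvtColor(im,6).astype(float)
X=[];
for u in range(288,350,2):
    col=g[280:305,u];k=np.argmax(cv2.GaussianBlur(np.diff(col)[:,None],(1,5),0));X.append([u,280.5+k])
X=np.array(X);f=np.polyfit(*X.T,1);print(f);A=P([290,np.polyval(f,290)],.012);B=P([348,np.polyval(f,348)],.012);print(A,B,np.degrees(np.arctan2(-(A-B)[0],(A-B)[1])))
E
```

```text
nose top [ 0.4968 -0.0462] expect 0.4991 -0.0443
body mid rows 277,286 [ 0.4713 -0.0453] [ 0.4563 -0.0467]
tail s3 top/bot [ 0.5395 -0.0177] [ 0.5388 -0.0187] s2 [ 0.5407 -0.0582] [ 0.5405 -0.0618]
front [array([0.4452, 0.0482]), array([ 0.4568, -0.1078])]
[-4.85887097e-02  3.07306048e+02]
[0.4456 0.0347] [ 0.4556 -0.0954] 4.3953375903774745
```

```bash
python3 -m pendant '0 0 0 0 0 -.017 .2;-.028 0 .04 0 0 0 .2;-.028 0 .04 0 0 0 .2;-.027 0 .04 0 0 0 .2;0 0 .05 0 0 0 .2;0 0 .05 0 0 0 .2;0 0 .05 0 0 0 .2;0 0 .05 0 0 0 .2;0 0 .048 0 0 0 .2;0 0 0 0 0 0 .2'
python3 - <<'E'
from h import *
bot.snapshot("top");st();im=bot.snapshot("top");s,r=st()
a=cv2.resize(im[190:320,260:390],None,fx=4.6,fy=4.6,interpolation=cv2.INTER_CUBIC);cv2.imwrite("pics/t3.png",a)
g=cv2.cvtColor(im,6).astype(float)
for v in (206,210,244,246,256,258,260,262,265,268,271,274,277,280): print(v,g[v,312:345].astype(int).tolist())
print(g[245:275,324:334].astype(int).T.tolist())
E
```

```text
time: 9.3
tool_pos: [0.4161, -0.0474, 0.0707]
tool_rot: [-0.04, 0.999, 0.0, -0.001]
wrist_force: [-0.1, 0.1, -2.4]
finger_gap: 0.0241
finger_force: 45.0
t 9.35 tcp [ 0.4165 -0.0475  0.0714] yang 94.53 z [-0.002  0.    -1.   ] F [ 0.2 -0.  -2. ] gap 0.0234 ff 45.0 q [-0.12  0.29  2.19 -0.    0.67 -1.77]
t 9.40 tcp [ 0.4169 -0.0475  0.0719] yang 94.53 z [-0.  0. -1.] F [-0.3  0.2 -1.4] gap 0.0237 ff 45.0 q [-0.12  0.29  2.19 -0.    0.67 -1.77]
206 [92, 92, 91, 92, 92, 92, 107, 132, 143, 143, 143, 144, 143, 133, 95, 81, 89, 92, 91, 91, 92, 91, 92, 92, 92, 86, 73, 92, 95, 91, 91, 92, 92]
210 [92, 93, 93, 93, 94, 96, 112, 134, 141, 141, 143, 141, 141, 129, 85, 70, 85, 92, 92, 92, 92, 94, 91, 93, 93, 93, 91, 87, 91, 92, 92, 91, 91]
244 [93, 94, 95, 94, 94, 93, 94, 97, 118, 137, 144, 145, 143, 144, 144, 132, 91, 70, 84, 92, 94, 93, 95, 93, 93, 93, 93, 91, 86, 80, 87, 93, 94]
246 [93, 93, 93, 94, 93, 93, 94, 96, 114, 137, 146, 147, 145, 147, 145, 134, 91, 62, 82, 92, 93, 93, 94, 94, 95, 93, 93, 97, 100, 83, 86, 94, 95]
256 [147, 148, 147, 147, 149, 147, 146, 146, 146, 147, 147, 148, 145, 146
[... 2240 characters left out ...]
 92], [67, 62, 61, 63, 56, 51, 56, 86, 131, 147, 145, 146, 148, 148, 147, 140, 132, 113, 92, 75, 64, 63, 74, 88, 92, 92, 92, 93, 92, 93], [83, 82, 82, 81, 58, 33, 31, 76, 129, 147, 148, 146, 147, 147, 146, 143, 141, 134, 126, 107, 83, 72, 83, 94, 96, 95, 93, 92, 94, 94], [92, 92, 93, 89, 61, 30, 28, 74, 126, 144, 148, 145, 146, 149, 147, 144, 144, 142, 141, 131, 113, 104, 110, 114, 110, 105, 100, 96, 97, 98], [93, 93, 93, 89, 60, 33, 33, 78, 126, 144, 148, 146, 147, 147, 146, 145, 145, 145, 143, 140, 136, 135, 137, 138, 135, 132, 122, 115, 115, 117], [94, 93, 92, 83, 53, 31, 43, 83, 128, 145, 146, 146, 145, 148, 147, 144, 144, 145, 145, 144, 144, 145, 147, 145, 146, 145, 141, 136, 137, 138]]
```

View pics/t3.png

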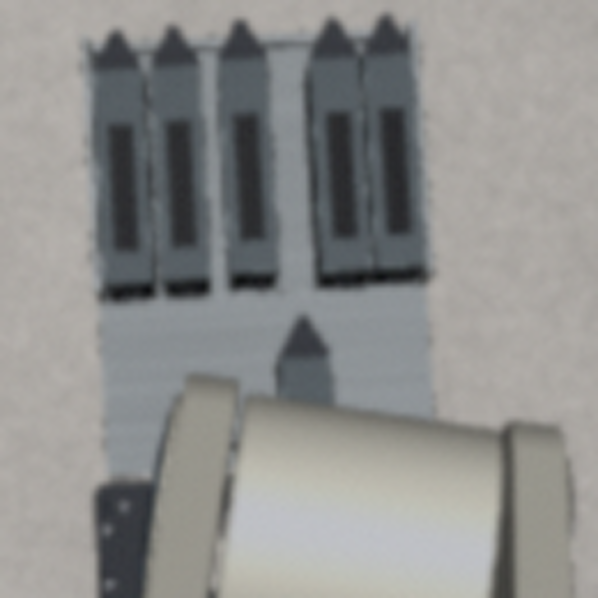

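Top view: nose at (325.6,258), gap mid-line extrapolated to that row is at 325.6, so it is aligned. Lowering onto the apron, then sliding in.

```bash
python3 -m pendant '0 0 .004 0 0 0 .2;0 0 .004 0 0 0 .2;0 0 .002 0 0 0 .2;0 0 0 0 0 0 .2;0 0 0 0 0 0 .2;-.012 0 0 0 0 0 .2;-.012 0 0 0 0 0 .2;-.012 0 0 0 0 0 .2;-.012 0 0 0 0 0 .2;0 0 0 0 0 0 .2'
python3 -m pendant '-.012 0 0 0 0 0 .2;-.012 0 0 0 0 0 .2;-.012 0 0 0 0 0 .2;-.012 0 0 0 0 0 .2;-.012 0 0 0 0 0 .2;-.012 0 0 0 0 0 .2;-.012 0 0 0 0 0 .2;-.012 0 0 0 0 0 .2;0 0 0 0 0 0 .2;0 0 0 0 0 0 .2'
python3 - <<'E'
from h import *
s,r=st();im=bot.snapshot("top");a=cv2.resize(im[190:320,260:390],None,fx=4.6,fy=4.6,interpolation=cv2.INTER_CUBIC);cv2.imwrite("pics/t4.png",a)
E
```

```text
time: 10.65
tool_pos: [0.4316, -0.0464, 0.069]
tool_rot: [-0.04, 0.999, -0.0, 0.0]
wrist_force: [0.9, 0.4, -1.8]
finger_gap: 0.0238
finger_force: 45.0
time: 11.9
tool_pos: [0.4604, -0.0441, 0.0691]
tool_rot: [-0.039, 0.999, -0.0, 0.001]
wrist_force: [-0.3, 1.0, -2.1]
finger_gap: 0.0236
finger_force: 45.0
t 11.90 tcp [ 0.4604 -0.0441  0.0691] yang 94.53 z [ 0.001 -0.    -1.   ] F [-0.3  1.  -2.1] gap 0.0236 ff 45.0 q [-0.1   0.34  2.1   0.    0.69 -1.75]
```

View pics/t4.png

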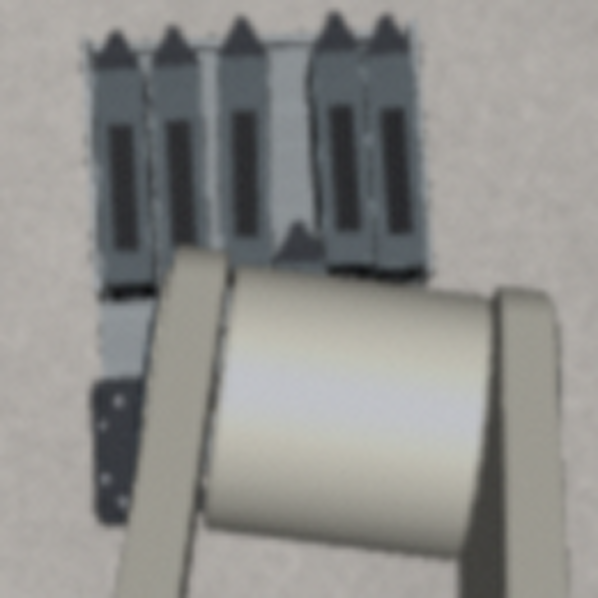

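The view shows the nose in the gap (298,240 in the crop) and the neighbours giving way upright. Continuing.

```bash
python3 -m pendant '-.012 0 0 0 0 0 .2;-.012 0 0 0 0 0 .2;-.012 0 0 0 0 0 .2;-.012 0 0 0 0 0 .2;-.012 0 0 0 0 0 .2;-.012 0 0 0 0 0 .2;-.012 0 0 0 0 0 .2;-.012 0 0 0 0 0 .2;-.012 0 0 0 0 0 .2;-.012 0 0 0 0 0 .2'
python3 -m pendant '-.012 0 0 0 0 0 .2;-.012 0 0 0 0 0 .2;-.012 0 0 0 0 0 .2;-.012 0 0 0 0 0 .2;-.012 0 0 0 0 0 .2;-.012 0 0 0 0 0 .2;-.012 0 0 0 0 0 .2;0 0 0 0 0 0 .2;0 0 0 0 0 0 .2;0 0 0 0 0 0 .2'
python3 - <<'E'
from h import *
s,r=st()
a=bot.snapshot("scene")[190:310,250:410];b=bot.snapshot("top")[180:280,265:375]
a=cv2.resize(a,(400,300),interpolation=2);b=cv2.resize(b,(396,360),interpolation=2)
o=np.zeros((360,796,3),np.uint8);o[:300,:400]=a;o[:,400:]=b;cv2.imwrite("pics/t5.png",o)
E
```

```text
time: 13.2
tool_pos: [0.4959, -0.0413, 0.0689]
tool_rot: [-0.04, 0.999, 0.0, -0.0]
wrist_force: [-1.6, 0.7, -1.3]
finger_gap: 0.0237
finger_force: 45.0
time: 14.45
tool_pos: [0.5214, -0.0393, 0.0691]
tool_rot: [-0.039, 0.999, -0.0, 0.0]
wrist_force: [1.3, 1.9, -3.5]
finger_gap: 0.0238
finger_force: 45.0
t 14.45 tcp [ 0.5214 -0.0393  0.0691] yang 94.52 z [ 0.001  0.    -1.   ] F [ 1.3  1.9 -3.5] gap 0.0238 ff 45.0 q [-0.08  0.42  1.98  0.    0.75 -1.73]
```

View pics/t5.png

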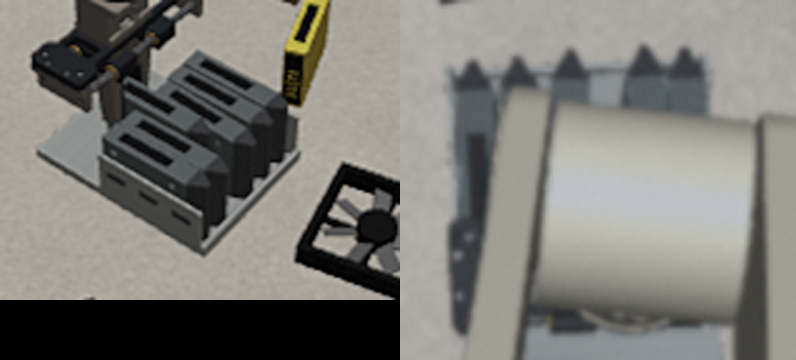

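Neighbours upright and spare between them. Now release, back off, and turn the closed fingers to push from behind.

```bash
python3 -m pendant '0 0 0 0 0 0 .3;0 0 0 0 0 0 .35;0 0 0 0 0 0 .5;0 0 0 0 0 0 .6;0 0 -.05 0 0 0 .6;0 0 -.05 0 0 0 .6;0 0 -.05 0 0 0 .6;0 0 -.05 0 0 0 .6;0 0 -.05 0 0 0 .6;0 0 -.05 0 0 0 .6'
python3 -m pendant '.035 0 0 0 0 .1 0;.035 0 0 0 0 .1 0;.035 0 0 0 0 .1 0;.035 0 0 0 0 .1 0;.033 0 0 0 0 .1 0;0 0 0 0 0 .1 0;0 0 0 0 0 .1 0;0 0 0 0 0 .1 0;0 0 0 0 0 .1 0;0 0 0 0 0 .1 0' 10
python3 - <<'E'
from h import *
s,r=st()
a=bot.snapshot("scene")[190:310,250:410];b=bot.snapshot("top")[180:280,265:375]
a=cv2.resize(a,(400,300),interpolation=2);b=cv2.resize(b,(396,360),interpolation=2)
o=np.zeros((360,796,3),np.uint8);o[:300,:400]=a;o[:,400:]=b;cv2.imwrite("pics/t6.png",o)
E
```

```text
time: 15.8
tool_pos: [0.5209, -0.0393, 0.1601]
tool_rot: [-0.039, 0.999, -0.0, 0.0]
wrist_force: [-1.0, 0.2, 0.1]
finger_gap: 0.055
finger_force: 0.0
time: 17.05
tool_pos: [0.4716, -0.0277, 0.1595]
tool_rot: [0.681, 0.733, 0.0, 0.0]
wrist_force: [-0.0, 0.1, 0.4]
finger_gap: 0.0003
finger_force: 0.0
t 17.05 tcp [ 0.4716 -0.0277  0.1595] yang 4.23 z [ 0.  0. -1.] F [-0.   0.1  0.4] gap 0.0003 ff 0.0 q [-0.06  0.21  2.02  0.    0.91 -0.14]
```

View pics/t6.png

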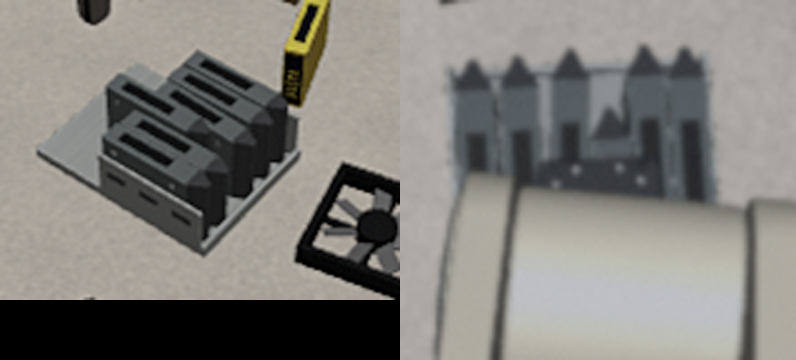

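Spare released between neighbours, nose down (crop (611,125)), all upright. Next: descend behind the tail, then push.

```bash
python3 -m pendant '-.026 -.002 .02 0 0 0 0;-.026 -.002 .04 0 0 0 0;0 0 .05 0 0 0 0;0 0 .05 0 0 0 0;0 0 .05 0 0 0 0;0 0 .05 0 0 0 0;0 0 .05 0 0 0 0;0 0 .05 0 0 0 0;0 0 .022 0 0 0 0;0 0 0 0 0 0 0'
python3 -m pendant '0 .012 0 0 0 0 0;0 .012 0 0 0 0 0;0 .012 0 0 0 0 0;0 .012 0 0 0 0 0;0 .012 0 0 0 0 0;0 .012 0 0 0 0 0;0 .012 0 0 0 0 0;0 .012 0 0 0 0 0;0 .012 0 0 0 0 0;0 .012 0 0 0 0 0'
```

```text
time: 18.4
tool_pos: [0.4714, -0.0433, 0.0439]
tool_rot: [0.679, 0.734, -0.0, -0.0]
wrist_force: [0.1, -0.0, -0.2]
finger_gap: 0.0006
finger_force: 0.0
time: 19.65
tool_pos: [0.5073, -0.0404, 0.0442]
tool_rot: [0.679, 0.734, -0.0, -0.0]
wrist_force: [-3.8, -0.3, 0.5]
finger_gap: 0.0004
finger_force: 1.8
```

```bash
python3 -m pendant '0 .008 0 0 0 0 0;0 .008 0 0 0 0 0;0 .008 0 0 0 0 0;0 .008 0 0 0 0 0;0 .008 0 0 0 0 0;0 .006 0 0 0 0 0;0 0 0 0 0 0 0;0 0 0 0 0 0 0;0 0 0 0 0 0 0;0 0 0 0 0 0 0'
python3 - <<'E'
from h import *
s,r=st()
a=bot.snapshot("scene")[190:310,250:410];b=bot.snapshot("top")[180:280,265:375]
a=cv2.resize(a,(400,300),interpolation=2);b=cv2.resize(b,(396,360),interpolation=2)
o=np.zeros((360,796,3),np.uint8);o[:300,:400]=a;o[:,400:]=b;cv2.imwrite("pics/t7.png",o)
E
```

```text
time: 20.9
tool_pos: [0.5217, -0.0394, 0.0446]
tool_rot: [0.679, 0.734, 0.0, 0.0]
wrist_force: [-0.9, -0.5, -0.7]
finger_gap: 0.0005
finger_force: 0.2
t 20.90 tcp [ 0.5217 -0.0394  0.0446] yang 4.52 z [ 0.001 -0.    -1.   ] F [-0.9 -0.5 -0.7] gap 0.0005 ff 0.2 q [-0.08  0.46  1.99  0.    0.7  -0.16]
```

```bash
python3 -m pendant '0 .003 0 0 0 0 0;0 .003 0 0 0 0 0;0 0 0 0 0 0 0;0 0 0 0 0 0 0;0 0 0 0 0 0 0;0 0 0 0 0 0 0;0 0 0 0 0 0 0;0 0 0 0 0 0 0;0 0 0 0 0 0 0;0 0 0 0 0 0 0'
python3 - <<'E'
from h import *
s,r=st()
a=bot.snapshot("scene")[190:310,250:410];b=bot.snapshot("top")[180:280,265:375]
a=cv2.resize(a,(400,300),interpolation=2);b=cv2.resize(b,(396,360),interpolation=2)
o=np.zeros((360,796,3),np.uint8);o[:300,:400]=a;o[:,400:]=b;cv2.imwrite("pics/t8.png",o)
E
```

```text
time: 22.25
tool_pos: [0.523, -0.0393, 0.0444]
tool_rot: [0.679, 0.734, -0.0, -0.0]
wrist_force: [-4.3, -0.3, 1.8]
finger_gap: 0.0004
finger_force: 2.2
t 22.25 tcp [ 0.523  -0.0393  0.0444] yang 4.53 z [-0. -0. -1.] F [-4.3 -0.3  1.8] gap 0.0004 ff 2.2 q [-0.08  0.46  1.98 -0.    0.7  -0.16]
```

View pics/t8.png

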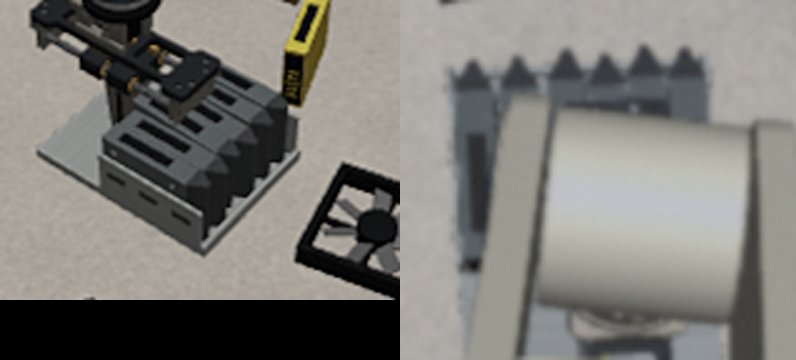

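Spare nose at crop (605,55), a few mm short of its neighbours (48 and 46). Continuing with small pushes.

```bash
python3 -m pendant '0 .003 0 0 0 0 0;0 .003 0 0 0 0 0;0 0 0 0 0 0 0;0 0 0 0 0 0 0;0 0 0 0 0 0 0;0 0 0 0 0 0 0;0 0 0 0 0 0 0;0 0 0 0 0 0 0;0 0 0 0 0 0 0;0 0 0 0 0 0 0'
python3 -m pendant '0 .003 0 0 0 0 0;0 .002 0 0 0 0 0;0 0 0 0 0 0 0;0 0 0 0 0 0 0;0 0 0 0 0 0 0;0 0 0 0 0 0 0;0 0 0 0 0 0 0;0 0 0 0 0 0 0;0 0 0 0 0 0 0;0 0 0 0 0 0 0'
```

```text
time: 23.6
tool_pos: [0.5251, -0.0391, 0.0444]
tool_rot: [0.679, 0.734, 0.0, 0.0]
wrist_force: [-1.0, -0.6, -0.2]
finger_gap: 0.0006
finger_force: 0.3
time: 24.85
tool_pos: [0.5263, -0.039, 0.0444]
tool_rot: [0.679, 0.734, -0.0, -0.0]
wrist_force: [-4.3, -0.8, 1.6]
finger_gap: 0.0004
finger_force: 1.9
```

```bash
python3 -m pendant '0 -.05 0 0 0 0 0;0 -.05 0 0 0 0 0;0 -.05 -.02 0 0 0 0;0 -.05 -.06 0 0 0 0;0 -.05 -.08 0 0 0 0;0 -.05 -.08 0 0 0 0;0 -.05 -.08 0 0 0 0;0 -.05 -.08 0 0 0 0;0 -.05 -.06 0 0 0 0;0 0 0 0 0 0 0'
python3 - <<'E'
from h import *
s,r=st()
a=bot.snapshot("scene")[190:310,250:410];b=bot.snapshot("top")[180:280,265:375]
a=cv2.resize(a,(400,300),interpolation=2);b=cv2.resize(b,(396,360),interpolation=2)
o=np.zeros((360,796,3),np.uint8);o[:300,:400]=a;o[:,400:]=b;cv2.imwrite("pics/t9.png",o)
E
```

```text
time: 26.1
tool_pos: [0.3914, -0.0498, 0.1835]
tool_rot: [0.679, 0.734, 0.001, 0.001]
wrist_force: [0.1, 0.3, -0.4]
finger_gap: 0.0006
finger_force: 0.0
t 26.10 tcp [ 0.3914 -0.0498  0.1835] yang 4.50 z [ 0.003 -0.    -1.   ] F [ 0.1  0.3 -0.4] gap 0.0006 ff 0.0 q [-0.13  0.05  2.15 -0.    0.95 -0.21]
```

View pics/t9.png

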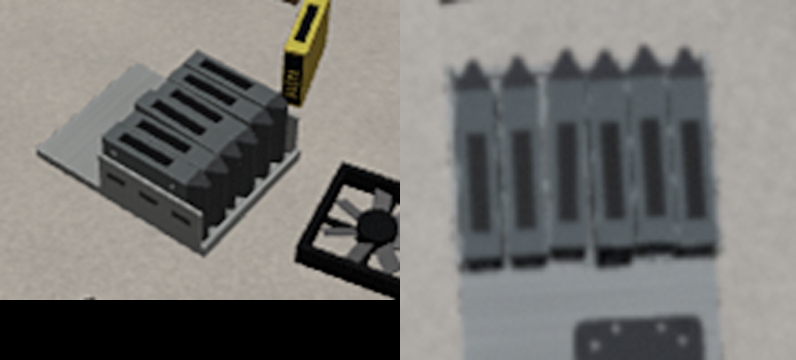

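Too many pictures viewed already, so I continue with numbers only. The last view shows the spare about 4 mm back, with its tail (crop (613,260)) still riding on the step. Measuring how far.

```bash
cat > tails.py <<'E'
from h import *
c=bot.get_calibration("top");g=cv2.cvtColor(bot.snapshot("top"),6).astype(float);st()
for n,x in(("s5",482),("s4",528),("s3",568),("sp",613),("s2",652),("s1",692)):
    u=265+(x-400)/3.6;k=int(round(u));col=g[240:258,k-1:k+2].mean(1)
    i=np.argmin(col);j=i+np.argmax(col[i:]>90);b=240+j-(col[j]-90)/(col[j]-col[j-1])
    t=i-np.argmax(col[i::-1]>65);a=240+t+(col[t]-65)/(col[t]-col[t+1])
    nz=g[185:205,k-3:k+3].min(1)
    print(n,"top edge row %.1f x=%.4f"%(a,proj(c,[[u,a]],.084)[0,0]),"bottom row %.1f x=%.4f"%(b,proj(c,[[u,b]],.012)[0,0]),"y %.4f"%proj(c,[[u,b]],.012)[0,1])
E
python3 tails.py
```

```text
t 26.25 tcp [ 0.3919 -0.0497  0.182 ] yang 4.52 z [ 0. -0. -1.] F [-0.   0.6  0.1] gap 0.0004 ff 0.0 q [-0.13  0.05  2.15  0.    0.94 -0.21]
s5 top edge row 251.0 x=0.5329 bottom row 254.9 x=0.5318 y 0.0427
s4 top edge row 250.1 x=0.5357 bottom row 254.2 x=0.5342 y 0.0139
s3 top edge row 248.1 x=0.5408 bottom row 252.2 x=0.5396 y -0.0111
sp top edge row 247.9 x=0.5420 bottom row 253.7 x=0.5368 y -0.0395
s2 top edge row 246.8 x=0.5452 bottom row 250.8 x=0.5443 y -0.0639
s1 top edge row 247.8 x=0.5437 bottom row 251.2 x=0.5441 y -0.0892
```

```bash
python3 -m pendant '0 0 .06 0 0 0 0;0 0 .06 0 0 0 0;0 0 .06 0 0 0 0;0 0 .06 0 0 0 0;0 0 .06 0 0 0 0;0 0 .06 0 0 0 0;0 0 .06 0 0 0 0;0 .05 .055 0 0 0 0;0 .05 0 0 0 0 0;0 .05 0 0 0 0 0'
python3 -m pendant '0 .05 0 0 0 0 0;0 .05 0 0 0 0 0;0 .05 0 0 0 0 0;0 .05 0 0 0 0 0;0 .04 0 0 0 0 0;0 .02 0 0 0 0 0;0 .01 0 0 0 0 0;0 .008 0 0 0 0 0;0 0 0 0 0 0 0;0 0 0 0 0 0 0'
```

```text
time: 27.5
tool_pos: [0.4377, -0.046, 0.0398]
tool_rot: [0.679, 0.735, -0.0, -0.0]
wrist_force: [0.1, 0.3, -0.1]
finger_gap: 0.0007
finger_force: 0.0
time: 28.75
tool_pos: [0.5195, -0.0395, 0.0399]
tool_rot: [0.679, 0.734, -0.0, -0.0]
wrist_force: [0.3, 1.3, 0.3]
finger_gap: 0.0001
finger_force: 0.0
```

```bash
python3 -m pendant '0 .008 0 0 0 0 0;0 .008 0 0 0 0 0;0 .004 0 0 0 0 0;0 .004 0 0 0 0 0;0 .003 0 0 0 0 0;0 0 0 0 0 0 0;0 0 0 0 0 0 0;0 0 0 0 0 0 0;0 0 0 0 0 0 0;0 0 0 0 0 0 0'
python3 -m pendant '0 .003 0 0 0 0 0;0 .003 0 0 0 0 0;0 0 0 0 0 0 0;0 0 0 0 0 0 0;0 0 0 0 0 0 0;0 0 0 0 0 0 0;0 0 0 0 0 0 0;0 0 0 0 0 0 0;0 0 0 0 0 0 0;0 0 0 0 0 0 0'
```

```text
time: 30.0
tool_pos: [0.5278, -0.0389, 0.0399]
tool_rot: [0.679, 0.734, -0.0, -0.0]
wrist_force: [-2.5, -0.1, 1.5]
finger_gap: 0.0003
finger_force: 1.8
time: 31.25
tool_pos: [0.5298, -0.0387, 0.0399]
tool_rot: [0.679, 0.734, 0.0, 0.0]
wrist_force: [-1.7, 0.7, -0.6]
finger_gap: 0.0002
finger_force: 0.4
```

```bash
python3 -m pendant '0 -.05 0 0 0 0 0;0 -.05 0 0 0 0 0;0 -.05 -.02 0 0 0 0;0 -.05 -.06 0 0 0 0;0 -.05 -.08 0 0 0 0;0 -.05 -.08 0 0 0 0;0 -.05 -.08 0 0 0 0;0 -.05 -.08 0 0 0 0;0 -.06 -.07 0 0 0 0;0 0 0 0 0 0 0'|head -1
python3 tails.py
```

```text
time: 32.5
t 32.55 tcp [ 0.3921 -0.0497  0.1813] yang 4.51 z [ 0.002 -0.    -1.   ] F [ 0.1 -1.  -0.2] gap 0.0002 ff 0.0 q [-0.13  0.05  2.15  0.    0.94 -0.21]
s5 top edge row 251.1 x=0.5329 bottom row 254.9 x=0.5318 y 0.0427
s4 top edge row 250.1 x=0.5358 bottom row 254.2 x=0.5342 y 0.0139
s3 top edge row 248.1 x=0.5408 bottom row 252.1 x=0.5396 y -0.0111
sp top edge row 247.9 x=0.5420 bottom row 251.4 x=0.5421 y -0.0394
s2 top edge row 246.8 x=0.5451 bottom row 250.8 x=0.5444 y -0.0639
s1 top edge row 247.8 x=0.5438 bottom row 251.2 x=0.5441 y -0.0892
```

The force drop and pitch change say the tail fell behind the step, with the tail line matching the neighbours. Checking its height with a light touch on the spare's top.

```bash
python3 -m pendant '0 .09 0 0 0 0 0;0 .09 0 0 0 0 0;0 .09 0 0 0 0 0;0 .09 0 0 0 0 0;0 .09 0 0 0 0 0;0 .09 0 0 0 0 0;0 .042 0 0 0 0 0;0 0 .07 0 0 0 0;0 0 .07 0 0 0 0;0 0 .06 0 0 0 0'
python3 -m pendant '0 0 .03 0 0 0 0;0 0 .02 0 0 0 0;0 0 .005 0 0 0 0;0 0 0 0 0 0 0;0 0 0 0 0 0 0;0 0 0 0 0 0 0;0 0 0 0 0 0 0;0 0 0 0 0 0 0;0 0 0 0 0 0 0;0 0 0 0 0 0 0'
```

```text
time: 33.8
tool_pos: [0.5654, -0.0358, 0.1193]
tool_rot: [0.679, 0.734, -0.0, -0.001]
wrist_force: [0.2, -0.2, 0.7]
finger_gap: 0.0008
finger_force: 0.0
time: 35.05
tool_pos: [0.5661, -0.0359, 0.1044]
tool_rot: [0.679, 0.734, -0.0, -0.0]
wrist_force: [0.4, 0.3, 0.4]
finger_gap: 0.0004
finger_force: 0.0
```

```bash
python3 -m pendant '0 0 .003 0 0 0 0;0 0 .003 0 0 0 0;0 0 .003 0 0 0 0;0 0 0 0 0 0 0;0 0 0 0 0 0 0;0 0 0 0 0 0 0;0 0 0 0 0 0 0;0 0 0 0 0 0 0;0 0 0 0 0 0 0;0 0 0 0 0 0 0'
python3 -m pendant '0 0 .002 0 0 0 0;0 0 .002 0 0 0 0;0 0 0 0 0 0 0;0 0 0 0 0 0 0;0 0 0 0 0 0 0;0 0 0 0 0 0 0;0 0 0 0 0 0 0;0 0 0 0 0 0 0;0 0 0 0 0 0 0;0 0 0 0 0 0 0'
```

```text
time: 36.3
tool_pos: [0.5662, -0.0359, 0.1017]
tool_rot: [0.679, 0.734, -0.0, 0.0]
wrist_force: [-0.7, -0.0, -1.1]
finger_gap: 0.0004
finger_force: 0.0
time: 37.55
tool_pos: [0.5662, -0.0359, 0.1014]
tool_rot: [0.679, 0.734, 0.0, 0.0]
wrist_force: [-2.8, -0.1, 10.1]
finger_gap: 0.0004
finger_force: 5.2
```

Contact at tip height 84.4 mm under 10 N, so it is fully seated. Retracting.

```bash
python3 -m pendant '0 0 -.03 0 0 0 0;0 0 -.08 0 0 0 0;0 0 -.1 0 0 0 0;0 0 -.1 0 0 0 0;0 -.1 0 0 0 0 0;0 -.1 0 0 0 0 0;0 -.1 0 0 0 0 0;0 -.1 0 0 0 0 0;0 -.1 0 0 0 0 0;0 0 0 0 0 0 0'|head -2
python3 tails.py
python3 -c "
from cell import bot
print(bot.hand_in())"
```

```text
time: 38.8
tool_pos: [0.4151, -0.0477, 0.1937]
t 38.85 tcp [ 0.4167 -0.0478  0.194 ] yang 4.50 z [ 0.001 -0.    -1.   ] F [ 0.8 -0.1 -0.8] gap 0.0002 ff 0.0 q [-0.12  0.07  2.09  0.    0.98 -0.2 ]
s5 top edge row 251.0 x=0.5330 bottom row 254.9 x=0.5318 y 0.0427
s4 top edge row 250.1 x=0.5358 bottom row 254.2 x=0.5342 y 0.0139
s3 top edge row 248.1 x=0.5409 bottom row 252.2 x=0.5396 y -0.0111
sp top edge row 247.9 x=0.5420 bottom row 251.5 x=0.5420 y -0.0394
s2 top edge row 246.8 x=0.5452 bottom row 250.8 x=0.5443 y -0.0639
s1 top edge row 247.8 x=0.5437 bottom row 251.3 x=0.5440 y -0.0892
the job is handed in; nothing more can be done
None
```

The spare is seated between sleds 2 and 3, its top touched at 84.4 mm against the 84 mm target and the other sleds looking upright in the last camera view; I handed it in at about 39 s, no verdict came back, and I viewed 12 pictures against your limit of 10.

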